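# Seat the setting pin in the slide stage

### The arm

A 6-joint arm with a two-finger parallel gripper is mounted at the origin on a cart in front of the work surface, level with it; the furniture and walls round the work are solid. World frame = base frame: x ahead of the robot, y to its left, z up, the work surface at z = 0. Lengths are in m, angles in rad, forces in N, time in s.
With the tool pointing down it reaches from about 0.35 to 0.975 m from the base axis. Payload 4.9 kg.
Tool frame: the origin (TCP) lies on the centre line of the jaws, within the pads' length; the fingertips stand ahead of it and the grasp point (between the pads) is the TCP (manip.tip_extent is the z of the fingertips in the tool frame, in m); z points along the fingers, y is the line along which they close (so a half turn about z gives the same grasp; the last joint's range is limited). The gripper opens to 85 mm and grips with 20 to 120 N. Pads are 22 mm wide; open, the fingers measure 114 mm over their backs; the gripper's body (76 mm by 85 mm) begins 54 mm behind the grasp point. The pads swing forward as they close: fully open they stand 13 mm farther back than shut.
Start: joints at [-1.421, 0.053, 1.613, -0, 1.476, -0.119], TCP at [0.166, -0.603, 0.25] pointing down, gripper open.
Joint ranges: [-3.01, 3.01], [-1.01, 2.22], [0.06, 2.58], [-1.02, 4.17], [0.09, 2.62], [-3.14, 3.14]. Speed limits (rad/s): [2.57, 2.57, 3.14, 3.14, 3.14, 3.14].

### API

Orientations are given as a unit quaternion [w, x, y, z].
In Python, from plant import manip gives the robot as it stands. The module is installed in compiled form; this text tells all that it offers.
- The arm moves only by the shell command python3 -m crank, which reads ROWS from standard input. ROWS is one flat JSON list of numbers that holds 1 to 5 rows one after another, with no inner brackets; each row has 7 numbers: the opening from 0.0 (shut) to 1.0 (fully open), then dx, dy, dz in shares of the most that a row can go, 1 being 62.5 mm, then a rotation vector rx, ry, rz in rad; each row shifts and turns the commanded pose from where the row before left it, along the tool's axes as they then stand; what a row does not reach is not made up. A row lasts 1/8 s, in which the tool goes at most 0.0625 m and 0.188 rad, less where a joint would pass 70% of its speed; a pose out of reach is approached as far as the arm can. The fingers move at their own pace and stop on an object; the grip force is fixed at half the most. Time passes only in rows, so rows that do not move let the fingers close. It prints the time, the measured TCP pose, the force, the opening and the grip force at its end. Input that does not fit is refused with a message, and nothing moves.
- manip.state(): the state, without advancing time (a new reading comes with each control period).
- manip.grab_frame(name): name is "scene" or "top"; returns (picture, depth): 400x640x3 uint8, red, green, blue; 400x640 float32, m along the optical axis (not along the pixel's ray), 0 where there is no reading.
- manip.camera_params(name): a dict with "intrinsics" (3x3 intrinsics, pixels), "k1" (the pictures are not rectified: a ray, as slopes to the right and down, at radius r is drawn at 1 + k1 r^2 times it, then the intrinsics apply), "xyz" and "orientation" of the camera in the world. Camera axes: x right, y down, z forward; pixel columns grow to the right and rows downward; lengths in m; the calibration is good to about 2 mm. A picture is of the moment at which its call begins. camera_params takes no time and is no camera call.
- manip.job_done(): hands the job in; it is judged then, once.
Trained networks look in the newest picture that a camera, given by its name, has taken for a name from the list of things; names that differ only in an ending like _2 or _b are one class to them, and where a whole thing is asked for, a point or a joint stands for the part that bears it (a point fixed in the world has none). Each returns a list of dicts, best first, with "conf" (0 to 1); they miss things now and then, are a little off and sometimes report something else, mostly with a low value. They report only what shows in the picture. A call takes as long as a camera call. They do not tell look-alikes from the thing itself.
- manip.look_for(camera, query): "extent" ([left, top, right, bottom] in pixels, round what is visible of it).
- manip.outline_of(camera, query): "region" (400x640 bool, what is visible of it) and "extent" ([left, top, right, bottom] in pixels, round what is visible of it).
- manip.mark_of(camera, query): "centre" ([row, column] in pixels: a listed point, or the origin of a listed thing).
The state is a dict: "time": time; "joint_pos": joint angles; "joint_vel": joint speeds; "joint_efforts": joint torques, N m; "tool_pos": TCP position; "tool_rot": TCP orientation; "contact_force": force on the tool from outside, world axes, zero at the start; "ft_torque": the same for the moment, N m; "gripper_width": opening from 0.0 (shut) to 1.0 (fully open); "grasp_force": force on a finger pad.
Only numpy, scipy, OpenCV 4.12 (cv2) and the standard library are available. Lean on these libraries where they do the work, as an engineer would, in place of code of your own. Each camera call takes 0.05 s, during which the arm holds its last target. There are 200 camera calls.

### The job

Take the red-headed steel setting pin out of its black storage block and fit it in the bore of the slide stage; the carriage is locked anywhere up to two centimetres either way along the slide, so the bore has to be found by feel. Enter the pin clearly tipped, lower edge of the foot first until half the foot is below the rim, then straighten it, slide it gently fully home, collar flat on the block, and let go. Never force it, and leave the other things where they are.

Things in the scene. Friction and masses are not known exactly. Their poses are not given: they have to be found in the camera images.
- pin: loose setting pin, 0.16 to 0.26 kg, upright in the storage block; origin at the centre of its foot, z up the pin. Steel shank 24 mm diameter, z 0 to 40 mm (1 mm chamfer at the foot); collar 36 mm diameter, 40 to 45 mm; red flat-sided head 45 to 85 mm, 26 mm along pin x, 20 mm along pin y: grip it across the 20 mm, fingers closing along pin y
- pin_foot (a point): centre of the pin's foot (same point and axes as the pin's origin)
- rest: fixed black plastic storage block 75 x 75 x 46 mm, origin at the centre of its underside; its loose bore is 28 mm wide and 43 mm deep, and the pin's collar sits on its top
- stage: fixed slide stage: bed 170 x 90 mm, grey end blocks (tops at 34 mm), black knob at the +x end; origin under the bed's middle, x along the slide. Its carriage, an aluminium block 90 x 70 mm (90 along x) with its top 80 mm above the bench, has one upright bore 25.6 mm wide, over 43 mm deep, 1 mm chamfer. The locked carriage does not give when pushed
- stage_mouth (a point): where the centre of the bore's mouth would be at the carriage's mid setting, level with the block's top, 80 mm above the stage's origin, same axes. The carriage, and so the real bore in the middle of its block, stands up to 20 mm from here either way along stage x (not measured: find it by touch); across the slide (y) the bore is on the centre line
- conical_2: bystander: glass conical flask 69 mm wide, 120 mm tall, origin under its base
- vial_amber: bystander: small amber vial with white cap, 32 mm wide, 54 mm tall, origin under its base
- vial_clear: bystander: small clear vial with blue cap, 32 mm wide, 54 mm tall, origin under its base
- petri_1: bystander: flat dish 88 mm wide, 18 mm tall, origin under its base
- label_tape: bystander: roll of tape 104 mm wide, 25 mm tall, origin under its base
There are look-alikes about, which are no part of the job. What is meant by the pin is not orange or turquoise, and is the smaller of those in its own colour.

How it is judged:
By the outcome, as a careful person would: the job done as asked, in the order asked, and still so for the second after the job is handed in, with the robot touching nothing.
It also fails if it takes over 48 s, if anything falls off the work surface, if the arm or the gripper's body presses on something with over 40 N, if the wrist force passes 120 N, or if a joint passes its speed limit or range.

## Working session

There is one attempt and no reset: what is moved stays moved. The work goes in short steps, Python scripts to look and compute and a shell command to move; the robot and the scene stay as the last step left them, time stands still between calls to the robot, and variables do not carry over. Pictures are saved under pics/ and viewed, at most 10 in all, crops included, and the job is handed in when it is done.

```bash
mkdir -p pics; cat > h.py <<'E'
import numpy as np, cv2
from plant import manip
from scipy.spatial.transform import Rotation as R
def q2R(q): return R.from_quat([q[1],q[2],q[3],q[0]]).as_matrix()
def cam(n):
    p=manip.camera_params(n); return np.array(p["intrinsics"]),p["k1"],np.array(p["xyz"]),q2R(p["orientation"])
def rays(n,uv):
    K,k1,t,Rm=cam(n); uv=np.atleast_2d(uv).astype(float)
    d=np.c_[(uv[:,0]-K[0,2])/K[0,0],(uv[:,1]-K[1,2])/K[1,1]]; s=d.copy()
    for _ in range(20): s=d/(1+k1*(s**2).sum(1,keepdims=True))
    return np.c_[s,np.ones(len(s))]
def world(n,uv,depth):
    K,k1,t,Rm=cam(n); return (rays(n,uv)*np.atleast_1d(depth)[:,None])@Rm.T+t
def onz(n,uv,z):
    K,k1,t,Rm=cam(n); r=rays(n,uv)@Rm.T; return t+r*((z-t[2])/r[:,2:3])
E
python3 - <<'E'
from h import *
for n in("top","scene"):
    im,d=manip.grab_frame(n); cv2.imwrite(f"pics/{n}0.png",im[:,:,::-1]); np.save(f"{n}0.npy",d)
    print(n,cam(n)[2],cam(n)[3][:,2])
    for q in("pin","rest","stage"):
        for r in manip.look_for(n,q)[:4]: print(q,round(r["conf"],2),np.round(r["extent"]))
    for q in ("pin","stage_mouth","stage","rest"):
        for r in manip.mark_of(n,q)[:3]: print("mark",q,round(r["conf"],2),np.round(r["centre"],1))
s=manip.state();print(s["tool_rot"],s["contact_force"],manip.tip_extent,s["time"])
E
```

```text
top [0.4557968  0.12361766 1.12662613] [ 0.12421404  0.01075027 -0.99219721]
pin 0.7 [267. 190. 280. 214.]
pin 0.7 [296. 185. 316. 206.]
pin 0.64 [319. 262. 342. 279.]
pin 0.5 [273. 238. 289. 253.]
rest 0.65 [265. 229. 298. 260.]
stage 0.77 [410. 185. 464. 267.]
mark pin 0.78 [271.5 330.6]
mark pin 0.74 [201.3 274.9]
mark pin 0.64 [246.2 281.9]
mark stage_mouth 0.65 [228.4 443.4]
mark stage 0.65 [227.7 432.1]
mark stage 0.58 [248.1 281.9]
mark rest 0.74 [244.8 282.5]
scene [-0.15190938  0.37044485  0.78514383] [ 0.71853253 -0.20635597 -0.66417484]
pin 0.91 [279. 207. 293. 240.]
pin 0.88 [306. 189. 326. 233.]
pin 0.75 [360. 237. 380. 283.]
pin 0.58 [298. 237. 313. 264.]
rest 0.68 [282. 248. 332. 286.]
stage 0.78 [414. 185. 469. 233.]
stage 0.18 [298. 239. 314. 263.]
mark pin 0.71 [235.  286.3]
mark pin 0.61 [225.6 316. ]
mark pin 0.57 [276.4 371.2]
mark stage_mouth 0.78 [198.4 456.4]
mark stage_mouth 0.24 [266.9 309.8]
mark stage 0.88 [221.1 449.7]
mark rest 0.93 [271.9 307.1]
[2.25301561e-05 9.90977048e-01 1.34031670e-01 1.50906903e-05] [-0.04033578  0.29400397  0.20771649] 0.019 0.8
```

View pics/top0.png

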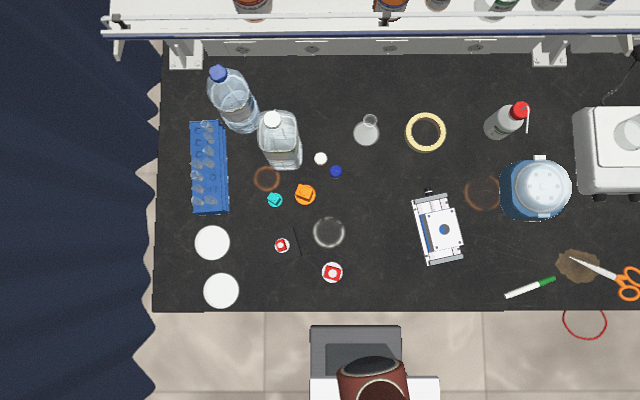

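View pics/scene0.png

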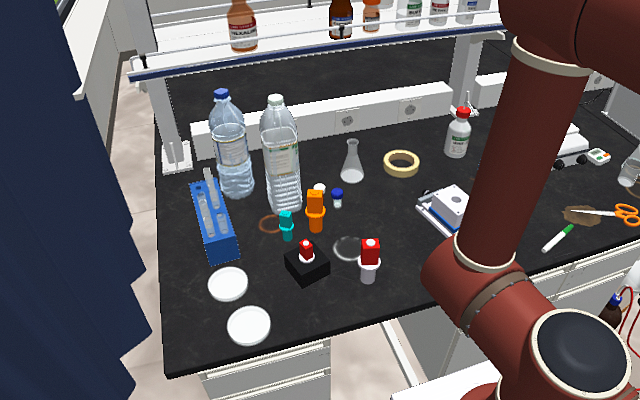

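The top view shows the small red pin in the black block at (282,245) and the larger red look-alike at (332,272). The stage is at (438,229), with a dark disc on its carriage at (444,229). Next I'll measure from zoomed crops and depth.

```bash
python3 - <<'E'
from h import *
im=cv2.imread("pics/top0.png"); sc=cv2.imread("pics/scene0.png")
a=cv2.resize(im[180:275,400:480],None,fx=6,fy=6,interpolation=cv2.INTER_CUBIC)[:, :]
b=cv2.resize(im[225:270,260:305],None,fx=6,fy=6,interpolation=cv2.INTER_CUBIC)
c=np.zeros((570,780,3),np.uint8); c[:570,:480]=a; c[:270,490:760]=b
s2=cv2.resize(sc[225:275,285:335],None,fx=5.6,fy=5.6,interpolation=cv2.INTER_CUBIC); c[285:565,490:770]=s2
cv2.imwrite("pics/crop.png",c)
for n,box in(("top",(262,225,302,265)),("scene",(290,230,320,262))):
    I=cv2.imread(f"pics/{n}0.png").astype(int); d=np.load(f"{n}0.npy")
    m=np.zeros(d.shape,bool); m[box[1]:box[3],box[0]:box[2]]=1
    red=m&(I[...,2]>110)&(I[...,1]<80)&(I[...,0]<80)
    v,u=np.nonzero(red&(d>0)); P=world(n,np.c_[u,v],d[v,u])
    print(n,red.sum(),P.mean(0),np.percentile(P,[2,50,98],axis=0).round(4).tolist())
    v,u=np.nonzero(m&(d>0)); P=world(n,np.c_[u,v],d[v,u])
    k=(P[:,2]>.035)&(P[:,2]<.049); 
    Q=P[k]; r=cv2.minAreaRect((Q[:,:2]*1000).astype(np.float32)); print("rest top",k.sum(),r,np.median(Q[:,2]))
d=np.load("top0.npy"); v,u=np.mgrid[180:275,400:475]; v=v.ravel();u=u.ravel(); P=world("top",np.c_[u,v],d[v,u])
for lo,hi in((.07,.09),(.026,.042),(.005,.024)):
    k=(P[:,2]>lo)&(P[:,2]<hi); r=cv2.minAreaRect((P[k,:2]*1000).astype(np.float32)); print("stage",lo,k.sum(),r,np.median(P[k,2]))
k=(P[:,2]>.006)&(P[:,2]<.09); r=cv2.minAreaRect((P[k,:2]*1000).astype(np.float32)); print("all",r)
E
```

```text
top 50 [0.47404597 0.2220924  0.08802408] [[0.4618, 0.2123, 0.0667], [0.4736, 0.2216, 0.0898], [0.4856, 0.2359, 0.0929]]
rest top 767 ((473.8252868652344, 225.02334594726562), (74.87457275390625, 75.28440856933594), 16.64689064025879) 0.0453351499426875
scene 177 [0.48580636 0.21746243 0.06812404] [[0.4612, 0.1651, 0.0009], [0.4676, 0.223, 0.0759], [0.5883, 0.2357, 0.0921]]
rest top 265 ((513.6116333007812, 217.96417236328125), (65.60932159423828, 106.5794448852539), 75.9505844116211) 0.045690558449502094
stage 0.07 1078 ((509.7701721191406, -163.24034118652344), (89.8856201171875, 71.46541595458984), 11.849910736083984) 0.07930237197380019
stage 0.026 595 ((524.7188110351562, -159.4464111328125), (190.0001220703125, 83.516845703125), 12.05916690826416) 0.033568711536774654
stage 0.005 860 ((519.3118286132812, -164.79115295410156), (183.1540069580078, 228.77362060546875), 88.44842529296875) 0.012653657466301205
all ((514.9006958007812, -165.69351196289062), (214.11766052246094, 159.72935485839844), 2.2238218784332275)
```

View pics/crop.png

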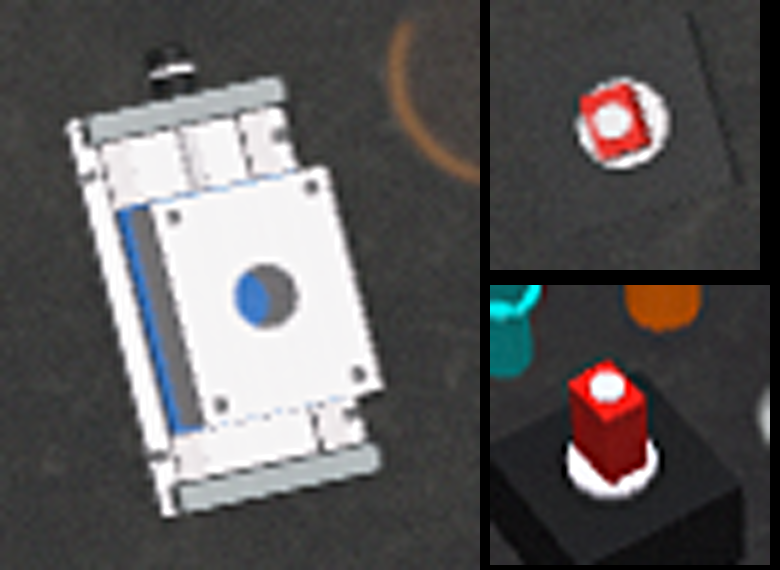

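The crop shows the bore as a dark disc at about pixel (444.5,229.5) on the white carriage. The small red head has its long side about 17° off world x. Next I'll compute precise values and check both cameras against each other.

The rows are not in the units I measure in: shifts go in shares of 62.5 mm. I convert before sending: 0.055 m is 0.88, 0.06 m is 0.96.

```bash
python3 - <<'E'
from h import *
d=np.load("top0.npy"); v,u=np.mgrid[225:265,262:302]; v=v.ravel();u=u.ravel(); P=world("top",np.c_[u,v],d[v,u])
k=(P[:,2]>.082)&(P[:,2]<.1); print("head",k.sum(),P[k].mean(0),cv2.minAreaRect((P[k,:2]*1000).astype(np.float32)))
k=(P[:,2]>.048)&(P[:,2]<.058); print("collar",k.sum(),cv2.minEnclosingCircle((P[k,:2]*1000).astype(np.float32)))
print("bore px",onz("top",[[444.5,229.5]],.08))
v,u=np.mgrid[180:275,400:475]; v=v.ravel();u=u.ravel(); P=world("top",np.c_[u,v],d[v,u])
w=np.deg2rad(11.95); L=(P[:,:2]-[.51,-.163])@np.array([[np.cos(w),-np.sin(w)],[np.sin(w),np.cos(w)]])
k=(P[:,2]>.075)&(P[:,2]<.085);print("carr",L[k].min(0),L[k].max(0))
k=(P[:,2]>.03)&(P[:,2]<.038)&(abs(L[:,0])>.05)
for s in(1,-1):
    kk=k&(s*L[:,0]>0)&(abs(L[:,1])<.06); print("end",kk.sum(),np.percentile(L[kk],[2,98],axis=0))
d=np.load("scene0.npy"); v,u=np.mgrid[180:240,410:475]; v=v.ravel();u=u.ravel(); P=world("scene",np.c_[u,v],d[v,u])
k=(P[:,2]>.074)&(P[:,2]<.086);print("scene carr",k.sum(),cv2.minAreaRect((P[k,:2]*1000).astype(np.float32)))
E
# approach
echo '[0.5,0.96,-0.32,0,0,0,0,0.5,0.88,-0.48,0,0,0,0,0.5,0.88,-0.48,0,0,0,0,0.5,0.8,-0.56,0,0,0,0,0.5,0.64,-0.72,0,0,0,0]' | python3 -m crank
```

```text
head 99 [0.47370211 0.2245347  0.09073295] ((473.8320007324219, 224.80691528320312), (25.91374969482422, 20.148019790649414), 19.21906089782715)
collar 129 ((470.22930908203125, 225.4269561767578), 48.27556228637695)
bore px [[ 0.50839269 -0.16530601  0.08      ]]
carr [-0.04516979 -0.03593235] [0.0446979 0.0355826]
end 184 [[ 0.07623584 -0.03915174]
 [ 0.10622341  0.04041705]]
end 164 [[-0.07960073 -0.0401995 ]
 [-0.06817053  0.03900328]]
scene carr 608 ((511.22576904296875, -163.28541564941406), (94.92066955566406, 73.0063705444336), 11.667049407958984)
time: 1.42
tool_pos: [0.3746, -0.3783, 0.2505]
tool_rot: [0.0, 0.991, 0.134, 0.0]
contact_force: [0.3, 0.5, -0.5]
gripper_width: 0.502
grasp_force: 0.0
```

Scaled: -0.0555 m is -0.888, 0.0256 m is 0.4096.

```bash
echo '[0.5,0.4096,-0.888,0,0,0,0,0.5,0.4096,-0.888,0,0,0,0,0.5,0.4096,-0.888,0,0,0,0,0.5,0.4096,-0.888,0,0,0,0,0.5,0.4096,-0.888,0,0,0,0]' | python3 -m crank >/dev/null
echo '[0.5,0.4096,-0.888,0,0,0,0,0.5,0.4096,-0.888,0,0,0,0,0.5,0.4096,-0.888,0,0,0,0,0.5,0.4096,-0.888,0,0,0,0,0.5,0.4096,-0.888,0,0,0,-0.05]' | python3 -m crank
cat >> h.py <<'E'
def totool(target):
    s=manip.state(); T=q2R(s["tool_rot"]); return T.T@(np.array(target)-s["tool_pos"])
E
python3 -c "
from h import *
print(totool([.4738,.2247,.073]))"
```

```text
time: 2.68
tool_pos: [0.4728, 0.2254, 0.2507]
tool_rot: [0.0, 0.987, 0.16, 0.001]
contact_force: [1.2, -0.1, 0.9]
gripper_width: 0.499
grasp_force: 0.0
[0.00053733 0.00091792 0.17770168]
```

```bash
echo '[0.5,0.008,0.016,0.8,0,0,0,0.5,0,0,0.8,0,0,0,0.5,0,0,0.64,0,0,0,0.5,0,0,0.4,0,0,0,0.5,0,0,0.2032,0,0,0]' | python3 -m crank
echo '[0,0,0,0,0,0,0,0,0,0,0,0,0,0,0,0,0,0,0,0,0,0,0,0,0,0,0,0]' | python3 -m crank
```

```text
time: 3.3
tool_pos: [0.4726, 0.2221, 0.071]
tool_rot: [0.0, 0.987, 0.159, -0.001]
contact_force: [-0.6, 0.2, 0.2]
gripper_width: 0.496
grasp_force: 0.0
time: 3.8
tool_pos: [0.4738, 0.2225, 0.0732]
tool_rot: [-0.0, 0.987, 0.159, 0.0]
contact_force: [0.2, -0.2, 0.1]
gripper_width: 0.225
grasp_force: 61.1
```

Scaled: -0.035 m is -0.56, -0.025 m is -0.4.

```bash
echo '[0,0,0,-0.24,0,0,0,0,0,0,-0.4,0,0,0,0,0,0,-0.56,0,0,0,0,0,0,-0.56,0,0,0,0,0,0,-0.32,0,0,0]' | python3 -m crank
python3 -c "
from h import *
print(totool([.51,-.163,.2]),manip.state()['ft_torque'])"
```

```text
time: 4.42
tool_pos: [0.4745, 0.2227, 0.206]
tool_rot: [-0.0, 0.987, 0.159, 0.002]
contact_force: [0.5, 0.8, -2.4]
gripper_width: 0.228
grasp_force: 61.0
[-0.08718263  0.37737953  0.00572271] [0.06830552 0.01557296 0.02420807]
```

Scaled: 0.0539 m is 0.8624, -0.0125 m is -0.2.

```bash
echo '[0,-0.2,0.8624,0,0,0,0,0,-0.2,0.8624,0,0,0,0,0,-0.2,0.8624,0,0,0,0,0,-0.2,0.8624,0,0,0,0,0,-0.2,0.8624,0,0,0,0]' | python3 -m crank >/dev/null
echo '[0,-0.2,0.8624,0,0,0,0,0,-0.1952,0.8624,0.08,0,0,0,0,0,0,0,0,0,0,0,0,0,0,0,0,0]' | python3 -m crank
python3 - <<'E'
from h import *
s=manip.state(); print(s["tool_pos"],s["tool_rot"],s["contact_force"],s["ft_torque"])
for n in("top","scene"):
    im,d=manip.grab_frame(n); cv2.imwrite(f"pics/{n}1.png",im[:,:,::-1]); np.save(f"{n}1.npy",d)
    for r in manip.mark_of(n,"pin_foot")[:3]: print("foot",n,round(r["conf"],2),np.round(r["centre"],1))
im=cv2.imread("pics/scene1.png");cv2.imwrite("pics/c1.png",cv2.resize(im[120:250,390:520],None,fx=4.5,fy=4.5,interpolation=cv2.INTER_CUBIC))
E
```

```text
time: 5.55
tool_pos: [0.5086, -0.1629, 0.1973]
tool_rot: [-0.001, 0.987, 0.158, -0.0]
contact_force: [-0.5, 0.0, -3.0]
gripper_width: 0.232
grasp_force: 61.1
[ 0.50861793 -0.16288436  0.19728679] [-5.66415606e-04  9.87364315e-01  1.58465266e-01 -3.85077965e-04] [-0.54857054  0.02785334 -2.98662232] [ 0.02162109 -0.01771748 -0.0298323 ]
foot top 0.52 [225.4 447.4]
foot scene 0.78 [282.8 365.7]
foot scene 0.63 [241.6 286.7]
foot scene 0.63 [225.6 319.1]
```

View pics/c1.png

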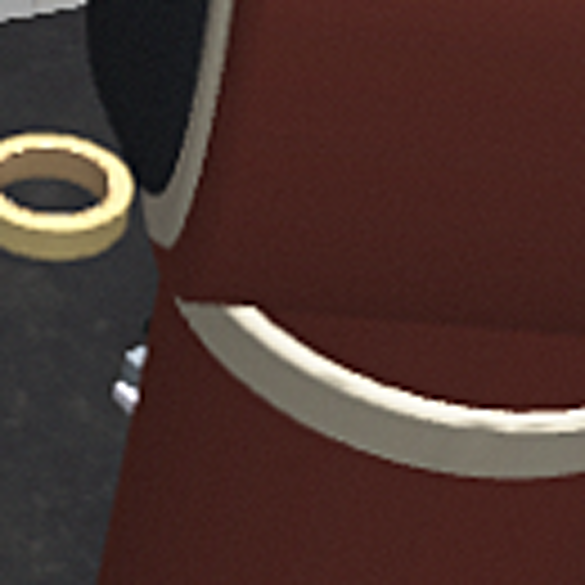

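```bash
echo '[0,0,0,0,0,0,0.11,0,0.144,0,0,0,-0.14,0,0,0.144,0,0,0,-0.14,0,0,0,0,0,0,0,0,0,0,0,0,0,0,0]' | python3 -m crank
cat >> h.py <<'E'
W=np.deg2rad(11.95); X=np.array([np.cos(W),np.sin(W),0]); Y=np.array([-np.sin(W),np.cos(W),0])
C=np.array([.5095,-.1637,.08]); LF=.067
def rep():
    s=manip.state(); T=q2R(s["tool_rot"]); f=np.array(s["tool_pos"])+LF*T[:,2]; r=f-C
    F=np.array(s["contact_force"]); M=np.array(s["ft_torque"])
    print("t %.2f foot stage mm"%s["time"],np.round(1000*np.array([r@X,r@Y,r[2]]),2),"lean x,y",np.round([np.arcsin(-T[:,2]@X),np.arcsin(-T[:,2]@Y)],3),"yaw",round(np.degrees(np.arctan2(T[1,0],T[0,0])),2),
     "F",np.round([F@X,F@Y,F[2]],1),"M",np.round([M@X,M@Y,M[2]],2),"g",round(s["gripper_width"],3)); return T,r
def go(x,y,z):  # tool-frame delta (mm) to bring foot to stage coords mm
    s=manip.state(); T=q2R(s["tool_rot"]); f=np.array(s["tool_pos"])+LF*T[:,2]
    print("delta tool mm",np.round(1000*T.T@(C+(x*X+y*Y)/1000+[0,0,z/1000]-f),2))
E
python3 -c "
from h import *
rep(); go(-3,0,6)"
```

```text
time: 6.38
tool_pos: [0.5263, -0.1589, 0.1964]
tool_rot: [0.014, 0.985, 0.104, -0.138]
contact_force: [0.1, -0.2, -2.6]
gripper_width: 0.225
grasp_force: 61.0
t 6.38 foot stage mm [-0.97  1.21 51.95] lean x,y [0.279 0.   ] yaw 12.03 F [ 0.  -0.2 -2.6] M [ 0.01 -0.2   0.01] g 0.225
delta tool mm [10.69  1.22 44.73]
```

Scaled: 0.0173 m is 0.2768, 0.0101 m is 0.1616.

```bash
echo '[0,0.0688,0.008,0.2768,0,0,0,0,0.0688,0.008,0.2768,0,0,0,0,0.0336,0.0032,0.1616,0,0,0,0,0,0,0,0,0,0,0,0,0,0,0,0,0]' | python3 -m crank >/dev/null
python3 -c "
from h import *
rep(); go(-3,0,1)"
echo '[0,0.0064,0,0.024,0,0,0,0,0.0064,0,0.024,0,0,0,0,0,0,0,0,0,0]' | python3 -m crank >/dev/null
python3 -c "
from h import *
rep(); go(-3,0,1)"
```

```text
t 7.00 foot stage mm [-2.85 -0.85  6.38] lean x,y [0.279 0.   ] yaw 11.95 F [ 0.7  0.1 -1.8] M [ 0.   -0.2   0.03] g 0.229
delta tool mm [ 1.34 -0.86  5.21]
t 7.38 foot stage mm [-3.13 -0.62  2.97] lean x,y [0.28 0.  ] yaw 11.96 F [ 0.3  0.2 -1.8] M [-0.04 -0.23 -0.02] g 0.227
delta tool mm [ 0.67 -0.62  1.86]
```

```bash
for i in 1; do echo '[0,0.0048,-0.008,0.016,0,0,0,0,0.0048,0,0.016,0,0,0,0,0,0,0,0,0,0]' | python3 -m crank >/dev/null
python3 -c "
from h import *
rep()"; done
python3 -c "
from h import *
import time
print([ (np.round(np.array(manip.state()['tool_pos'])*1000,2)).tolist() for _ in range(2)])"
```

```text
t 7.75 foot stage mm [-3.22 -0.04  0.7 ] lean x,y [ 0.28 -0.  ] yaw 11.97 F [-0.6  0.1 -2.8] M [-0.   -0.27  0.01] g 0.225
[[524.49, -160.58, 145.08], [524.49, -160.58, 145.08]]
```

```bash
echo '[0,0.0224,0,-0.0064,0,0,0,0,0.0224,0,-0.0064,0,0,0,0,0,0,0,0,0,0]' | python3 -m crank >/dev/null
python3 -c "
from h import *
rep()"
echo '[0,0.016,0,-0.0048,0,0,0,0,0,0,0,0,0,0]' | python3 -m crank >/dev/null
python3 -c "
from h import *
rep()"
```

```text
t 8.12 foot stage mm [-0.08 -0.13  0.88] lean x,y [0.28 0.  ] yaw 11.97 F [-0.5 -0.7 -2.2] M [-0.02 -0.21  0.05] g 0.225
t 8.38 foot stage mm [ 0.56 -0.11  0.8 ] lean x,y [ 0.281 -0.   ] yaw 11.96 F [-1.2  0.2 -2. ] M [-0.02 -0.01  0.04] g 0.226
```

Scaled: 0.0007 m is 0.0112, -0.0002 m is -0.0032.

```bash
echo '[0,0.0112,0,-0.0032,0,0,0,0,0,0,0,0,0,0]' | python3 -m crank >/dev/null
python3 -c "
from h import *
rep()"
echo '[0,0.0112,0,-0.0032,0,0,0,0,0,0,0,0,0,0]' | python3 -m crank >/dev/null
python3 -c "
from h import *
rep()"
```

```text
t 8.62 foot stage mm [ 0.87 -0.09  0.77] lean x,y [ 0.282 -0.   ] yaw 11.96 F [-3.6  0.1 -1.4] M [-0.04  0.53 -0.01] g 0.226
t 8.88 foot stage mm [ 1.07 -0.07  0.73] lean x,y [ 0.283 -0.   ] yaw 11.95 F [-4.9 -0.1 -1.2] M [-0.11  0.99  0.06] g 0.226
```

Scaled: -0.0014 m is -0.0224, 0.0004 m is 0.0064.

```bash
echo '[0,-0.0224,0,0.0064,0,0,0,0,-0.0224,0,0.0064,0,0,0,0,0,0,0,0,0,0]' | python3 -m crank >/dev/null
python3 -c "
from h import *
rep()"
echo '[0,0.0048,0,0.016,0,0,0,0,0.0048,0,0.016,0,0,0,0,0,0,0,0,0,0]' | python3 -m crank >/dev/null
python3 -c "
from h import *
rep()"
```

```text
t 9.25 foot stage mm [ 0.19 -0.17  1.03] lean x,y [0.278 0.   ] yaw 11.97 F [-0. -1. -2.] M [ 0.02 -0.23 -0.03] g 0.225
t 9.62 foot stage mm [-0.56 -0.   -1.42] lean x,y [ 0.28 -0.  ] yaw 11.97 F [-0.7 -0.4 -2.2] M [ 0.03 -0.23  0.01] g 0.225
```

Scaled: 0.0011 m is 0.0176, -0.0002 m is -0.0032.

```bash
echo '[0,-0.0032,0,0.0176,0,0,0,0,0,0,0,0,0,0,0,0,0,0,0,0,0]' | python3 -m crank >/dev/null
python3 -c "
from h import *
rep()"
echo '[0,0,0.0128,0,0,0,0,0,0,0,0,0,0,0,0,0,0,0,0,0,0]' | python3 -m crank >/dev/null
python3 -c "
from h import *
rep()"
echo '[0,0,0.0096,0,0,0,0,0,0,0,0,0,0,0,0,0,0,0,0,0,0]' | python3 -m crank >/dev/null
python3 -c "
from h import *
rep()"
```

```text
t 10.00 foot stage mm [-1.09 -0.14 -2.21] lean x,y [0.28 0.  ] yaw 11.96 F [ 0.1 -0.2 -2. ] M [ 0.01 -0.34  0.06] g 0.226
t 10.38 foot stage mm [-1.07 -0.92 -2.21] lean x,y [0.28 0.  ] yaw 11.96 F [ 0.3  0.2 -2.6] M [-0.02 -0.24 -0.01] g 0.223
t 10.75 foot stage mm [-1.1  -1.24 -2.22] lean x,y [ 0.28 -0.  ] yaw 11.97 F [ 1.2  1.6 -1. ] M [ 0.31 -0.22 -0.02] g 0.225
```

```bash
echo '[0,0,-0.0176,0,0,0,0,0,-0.0704,0,0.0016,0,0.07,0,0,0,0,0,0,0,0,0,-0.0704,0,0.0016,0,0.07,0,0,0,0,0,0,0,0]' | python3 -m crank >/dev/null
python3 -c "
from h import *
rep()"
```

```text
t 11.38 foot stage mm [-1.04 -0.6  -2.03] lean x,y [0.141 0.   ] yaw 11.92 F [ 0.5 -0.4 -2.3] M [-0.03 -0.12  0.03] g 0.226
```

Scaled: -0.0002 m is -0.0032, -0.0043 m is -0.0688.

```bash
echo '[0,-0.0688,-0.0032,0.0016,0,0.07,0,0,0,0,0,0,0,0,0,0,0,0,0,0,0]' | python3 -m crank >/dev/null
python3 -c "
from h import *
rep()"
echo '[0,-0.0704,0,0.0016,0,0.07,0,0,0,0,0,0,0,0,0,0,0,0,0,0,0]' | python3 -m crank >/dev/null
python3 -c "
from h import *
rep()"
```

```text
t 11.75 foot stage mm [ 0.21 -0.34 -2.15] lean x,y [0.071 0.   ] yaw 11.97 F [ 0.1  0.6 -2.7] M [-0.01  0.02  0.05] g 0.222
t 12.12 foot stage mm [ 0.58 -0.34 -1.98] lean x,y [0.001 0.   ] yaw 11.97 F [ 0.4  0.4 -2.3] M [-0.04  0.13  0.02] g 0.224
```

```bash
echo '[0,-0.0096,0,0,0,0,0,0,0,0,0.032,0,0,0,0,0,0,0.032,0,0,0,0,0,0,0,0,0,0]' | python3 -m crank >/dev/null
python3 -c "
from h import *
rep()"
```

```text
t 12.62 foot stage mm [-0.62 -0.03 -6.58] lean x,y [ 0.001 -0.   ] yaw 11.97 F [ 0. -0. -2.] M [ 0.   -0.    0.02] g 0.224
```

```bash
echo '[0,0.0016,0.0032,0.032,0,0,0,0,0.0016,0,0.048,0,0,0,0,0,0,0.048,0,0,0,0,0,0,0,0,0,0]' | python3 -m crank >/dev/null
python3 -c "
from h import *
rep()"
echo '[0,0,0,0.048,0,0,0,0,0,0,0.048,0,0,0,0,0,0,0.032,0,0,0,0,0,0,0,0,0,0]' | python3 -m crank >/dev/null
python3 -c "
from h import *
rep()"
```

```text
t 13.12 foot stage mm [ -0.55  -0.18 -14.71] lean x,y [ 0.001 -0.001] yaw 11.96 F [-0.3  0.7 -2.1] M [ 0.06 -0.01 -0.04] g 0.229
t 13.62 foot stage mm [ -0.41  -0.26 -22.5 ] lean x,y [ 0. -0.] yaw 11.97 F [-0.3  0.4 -2.2] M [ 0.03  0.03 -0.05] g 0.224
```

Scaled: 0.003 m is 0.048, 0.002 m is 0.032.

```bash
echo '[0,0,0,0.048,0,0,0,0,0,0,0.048,0,0,0,0,0,0,0.032,0,0,0,0,0,0,0,0,0,0]' | python3 -m crank >/dev/null
python3 -c "
from h import *
rep()"
echo '[0,0,0,0.048,0,0,0,0,0,0,0.032,0,0,0,0,0,0,0.016,0,0,0,0,0,0,0,0,0,0]' | python3 -m crank >/dev/null
python3 -c "
from h import *
rep()"
```

```text
t 14.12 foot stage mm [ -0.41  -0.27 -30.52] lean x,y [ 0. -0.] yaw 11.96 F [-0.1  0.7 -2.2] M [ 0.02 -0.01  0.02] g 0.223
t 14.62 foot stage mm [ -0.31  -0.38 -36.32] lean x,y [ 0. -0.] yaw 11.96 F [ 0.9 -0.3 -1.7] M [ 0.   -0.01  0.02] g 0.226
```

Scaled: 0.0015 m is 0.024, 0.001 m is 0.016.

```bash
echo '[0,0,0,0.024,0,0,0,0,0,0,0.016,0,0,0,0,0,0,0,0,0,0]' | python3 -m crank >/dev/null
python3 -c "
from h import *
rep()"
echo '[0,0,0,0.0112,0,0,0,0,0,0,0,0,0,0]' | python3 -m crank >/dev/null
python3 -c "
from h import *
rep()"
echo '[0,0,0,0.008,0,0,0,0,0,0,0,0,0,0]' | python3 -m crank >/dev/null
python3 -c "
from h import *
rep()"
```

```text
t 15.00 foot stage mm [ -0.35  -0.33 -38.84] lean x,y [ 0. -0.] yaw 11.96 F [ 0.4 -0.2 -2.5] M [-0.01  0.01 -0.03] g 0.227
t 15.25 foot stage mm [ -0.27  -0.38 -39.45] lean x,y [ 0. -0.] yaw 11.97 F [-0.5  0.3 -1.3] M [ 0.03 -0.05 -0.02] g 0.226
t 15.50 foot stage mm [ -0.15  -0.45 -39.78] lean x,y [-0.  0.] yaw 11.96 F [ 0.2 -0.4 -2.3] M [ 0.01 -0.   -0.07] g 0.227
```

Scaled: 0.0004 m is 0.0064.

```bash
echo '[0,0,0,0.0064,0,0,0,0,0,0,0,0,0,0]' | python3 -m crank >/dev/null
python3 -c "
from h import *
rep()"
echo '[0,0,0,0.0064,0,0,0,0,0,0,0,0,0,0]' | python3 -m crank >/dev/null
python3 -c "
from h import *
rep()"
```

```text
t 15.75 foot stage mm [ -0.15  -0.49 -39.8 ] lean x,y [-0.  0.] yaw 11.96 F [-2.1  1.8  2.2] M [0.21 0.28 0.02] g 0.226
t 16.00 foot stage mm [ -0.17  -0.47 -39.83] lean x,y [0. 0.] yaw 11.97 F [-3.4  2.5  5.6] M [ 0.36  0.52 -0.02] g 0.226
```

Scaled: -0.0003 m is -0.0048.

```bash
echo '[0,0,0,-0.0048,0,0,0,0.5,0,0,0,0,0,0,0.5,0,0,0,0,0,0,0.5,0,0,0,0,0,0,0.5,0,0,0,0,0,0]' | python3 -m crank
python3 -c "
from h import *
rep()"
```

```text
time: 16.62
tool_pos: [0.5094, -0.1642, 0.1065]
tool_rot: [-0.0, 0.995, 0.104, 0.0]
contact_force: [-0.6, 0.2, -0.2]
gripper_width: 0.495
grasp_force: 0.0
t 16.62 foot stage mm [ -0.21  -0.43 -40.51] lean x,y [-0. -0.] yaw 11.96 F [-0.6  0.3 -0.2] M [-0.01 -0.07  0.03] g 0.495
```

Released with no contact force. Next I'll go straight up, move aside toward the right, and look.

```bash
echo '[0.5,0,0,-0.32,0,0,0,0.5,0,0,-0.56,0,0,0,0.5,0,0,-0.72,0,0,0,0.5,0,0,-0.8,0,0,0,0.5,0,0,-0.48,0,0,0]' | python3 -m crank >/dev/null
echo '[0.5,-0.32,0.8,0,0,0,0,0.5,-0.32,0.8,0,0,0,0,0.5,-0.32,0.8,0,0,0,0,0.5,-0.32,0.8,0,0,0,0,0.5,0,0,0,0,0,0]' | python3 -m crank
python3 - <<'E'
from h import *
c=[]
for n,(x0,y0) in(("top",(400,180)),("scene",(395,150))):
    im,d=manip.grab_frame(n); c.append(cv2.resize(im[y0:y0+95,x0:x0+90,::-1],None,fx=4.4,fy=4.4,interpolation=cv2.INTER_CUBIC))
    cv2.imwrite(f"pics/{n}2.png",im[:,:,::-1])
    if n=="top":
        v,u=np.mgrid[190:265,410:470]; v=v.ravel();u=u.ravel(); P=world(n,np.c_[u,v],d[v,u])
        k=(P[:,2]>.118)&(P[:,2]<.14); print("head",k.sum(),P[k].mean(0),np.percentile(P[k,2],[5,50,95]))
        k=(P[:,2]>.0825)&(P[:,2]<.09); print("collar",k.sum(),np.median(P[k],axis=0))
cv2.imwrite("pics/fin.png",np.hstack(c)); rep()
E
```

```text
time: 17.88
tool_pos: [0.4715, -0.3795, 0.288]
tool_rot: [0.001, 0.995, 0.102, 0.0]
contact_force: [-0.9, 0.8, 0.6]
gripper_width: 0.495
grasp_force: 0.0
head 105 [ 0.51050028 -0.16269651  0.12468231] [0.12045894 0.12474926 0.12841018]
collar 123 [ 0.50932034 -0.15482138  0.08355521]
t 17.98 foot stage mm [ -80.25 -200.69  140.73] lean x,y [-0.001  0.   ] yaw 11.91 F [-0.6  1.  -0.3] M [ 0.08  0.05 -0.02] g 0.5
```

View pics/fin.png

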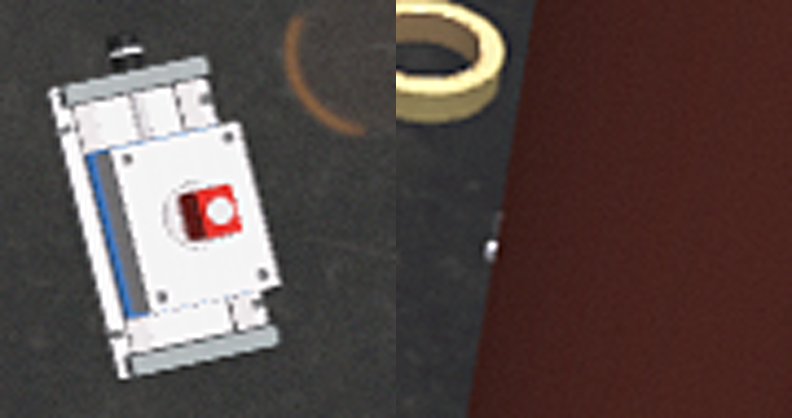

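View pics/scene2.png

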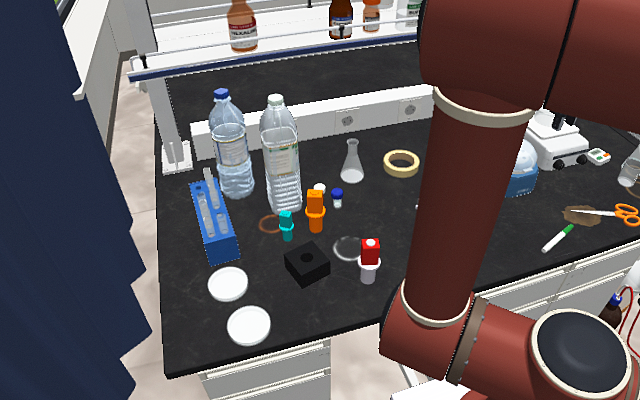

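The top view shows the pin's head at crop pixel (215,210), centred on the carriage. Its top is at 0.125 m, which is what a fully seated pin should read. The storage block at (307,262) is empty, and the bystanders in view are where they were.

```bash
python3 -c "
from plant import manip
print(manip.job_done())"
```

```text
the job is handed in; nothing more can be done
None
```

The pin is fully home in the slide stage's bore, entered tipped, straightened and released. The pressing force never read above about 8 N, and I handed the job in at about 18 s; no verdict was returned.

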